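# Close the gap in the picking row under the ledge shelf

## Robot

A 7-joint arm with a two-finger parallel gripper is mounted at the origin on the work surface. World frame = base frame: x ahead of the robot, y to its left, z up, the work surface at z = 0. Lengths are in mm, angles in rad, forces in N, time in s.
With the tool pointing down it reaches from about 400 to 875 mm from the base axis. Payload 4.4 kg.
Tool frame: the origin (TCP) lies between the finger pads; the fingertips stand 17 mm ahead of it and the grasp point (between the pads) lies 2 mm behind it; z points along the fingers, y is the line along which they close (so a half turn about z gives the same grasp; the last joint's range is limited). The gripper opens to 85 mm and grips with 20 to 120 N. Pads are 22 mm wide; open, the fingers measure 114 mm over their backs; the gripper's body (76 mm by 85 mm) begins 54 mm behind the grasp point. The pads swing forward as they close: fully open they stand 13 mm farther back than shut.
Start: joints at [-1.246, 0.628, 0.038, 1.517, -0.027, 0.996, -0.02], TCP at [247.582, 601.016, 248.313] pointing down, gripper open.
Joint ranges: [-3.06, 3.06], [-0.37, 2.12], [-1.25, 1.32], [0.18, 2.47], [-1.1, 4.24], [0.23, 1.98], [-2.94, 2.94]. Speed limits (rad/s): [2.57, 2.57, 3.14, 3.14, 3.14, 3.14, 3.14].

## Interface

Orientations are given as [roll, pitch, yaw] about the fixed x, y, z axes, in that order (R = Rz(yaw) Ry(pitch) Rx(roll)).
In Python, from cell import sensors, get_image, ctrl gives the robot as it stands.
- The arm moves only by the tool send_rows, never from a script. Its argument "series" is a list of rows, each a list of 3 entries, a list of its own where there are three numbers: the finger opening in mm, from 0 to 85.4, then the shift along the world's x, y, z in units of 60 mm (1.0 is 60 mm), then the turn, a rotation vector about the world's x, y, z in units of 5 degrees (1.0 is 5 degrees). A call has 1 to 8 rows; each row shifts and turns the commanded pose from where the row before left it; what a row does not reach is not made up. A row lasts 1/8 s, in which the tool goes at most 62.5 mm and 10.7 degrees, less where a joint would pass 70% of its speed; a pose out of reach is approached as far as the arm can. A call is refused whole if a number of a shift passes 1 or a number of a turn 1, either way. A call with a gripper value outside its range is refused whole. The fingers move at their own pace and stop on an object; the grip force is fixed at half the most. Time passes only in rows, so rows that do not move let the fingers close. It gives the time, the measured TCP pose, the force, the opening and the grip force at its end, in the units of the state.
- sensors.read_state(): the state, without advancing time (a new reading comes with each control period).
- get_image(name): name is "side" or "top" or "wrist"; returns a dict with "img" (420x560x3 uint8, red, green, blue), "depth" (420x560 float32, mm along the optical axis (not along the pixel's ray), 0 where there is no reading), "vfov" (degrees; the focal length in pixels is half the picture's height over the tangent of half this angle, whatever the lens; pixels are square), "cx", "cy" (the principal point, pixels), "world_to_cam" (4x4, takes a point from world to camera coordinates). Camera axes: x right, y down, z forward; pixel columns grow to the right and rows downward; lengths in mm; the calibration is good to about 2 mm. A picture is of the moment at which its call begins.
- ctrl.finish_job(): hands the job in; it is judged then, once.
The state is a dict: "clock": time; "qpos": joint angles; "qd": joint speeds; "tau": joint torques, N m; "eef_pos": TCP position; "tool_rot": TCP orientation; "force": force on the tool from outside, world axes, zero at the start; "torque": the same for the moment, N m; "width": finger opening in mm; "gripper_force": force on a finger pad.
Only numpy, scipy, OpenCV 4.12 (cv2) and the standard library are available. Lean on these libraries where they do the work, as an engineer would, in place of code of your own. Each camera call takes 0.05 s, during which the arm holds its last target. There are 200 camera calls.

## Task

On this kitting bench one open carton of black hand grips stands out of its row. First put the roll of packing tape that lies in front of the gap into the shallow grey tray, lying flat; then slide the carton over the bench into the gap between the two cartons under the ledge shelf, until its outer face is flush with the shelf's front edge and it stands straight. Keep the carton flat on the bench (its bottom is not taped, so do not lift or tip it) and leave the other cartons and the things on the shelf as they are.

Things in the scene. Friction and masses are not known exactly. Their poses are not given: they have to be found in the camera images.
- shelf: Fixed grey shelf on end legs, open back, at the robot's left: board 500 mm long (y), 90 deep (x), underside 130, top 150 mm above the bench. Origin: on the bench below the middle of its front edge. x points under the shelf (about world +y), y along the edge (about world -x), z up; yaw 90 degrees, give or take 3. The gap, about 160 mm wide, is centred on y = 0; the row's faces are near x = 0.
- carton: The loose open cardboard carton to slide, about 0.55 kg: 110 mm deep (x), 130 wide (y), 75 high, walls and floor 4 mm; black grips fixed inside below the rim. Origin: centre of the underside. Stands on the bench some 30 cm out in front of the shelf, its x axis towards the shelf within 20 degrees (outer face at x = -55 mm). In place, its origin is at x = +55 mm, y = 0 of the shelf's frame.
- tape: Loose roll of brown packing tape lying flat on the bench in front of the gap: outside diameter 100 mm, hole 76 mm (wall 12 mm thick), 48 mm high, 0.2 kg. Origin: centre of its underside; z along the roll's axis.
- tray: Fixed shallow grey plastic tray on the bench at the robot's right: 170 mm (x) by 160 mm (y) outside, 24 mm high, walls and floor 4 mm, yaw about 0. Origin: centre of its underside.
- row_near: Bystander: an equal carton (110 x 130 x 75 mm, 0.8 kg) already in the row under the shelf, on the robot's side of the gap, outer face about flush with the shelf edge. Origin: centre of its underside. Leave it where it is.
- row_far: Bystander: an equal carton (110 x 130 x 75 mm, 0.8 kg) in the row, beyond the gap. Origin: centre of its underside. Leave it where it is.
- stock_box: Bystander: small closed cardboard box, 60 x 100 x 42 mm, lying on top of the shelf. Origin: centre of its underside.
- card_holder: Bystander: black open card holder with white cards, 55 x 90 x 44 mm, on top of the shelf. Origin: centre of its underside.

How it is judged:
By the outcome, as a careful person would: the job done as asked, in the order asked, and still so for the second after the job is handed in, with the robot touching nothing.
It also fails if it takes over 72 s, if anything falls off the work surface, if the arm or the gripper's body presses on something with over 40 N, if the wrist force passes 120 N, or if a joint passes its speed limit or range.

## Working session

There is one attempt and no reset: what is moved stays moved. The work goes in short steps, Python scripts to look and compute and a tool call to move; the robot and the scene stay as the last step left them, time stands still between calls to the robot, and variables do not carry over. Pictures are saved under pics/ and viewed, at most 10 in all, crops included, and the job is handed in when it is done.

Besides the shell and the picture viewer there is one more tool, called after ">>>" by a JSON object that holds its "api" and its "payload". send_rows: Moves the arm, as the interface text tells. Its arguments: {"type":"object","properties":{"series":{"type":"array"}},"required":["series"]}

```bash
mkdir -p pics; cat > h.py <<'E'
import numpy as np, cv2
from cell import sensors, get_image, ctrl
def pts(d):
    h,w=d["depth"].shape; f=h/2/np.tan(np.radians(d["vfov"])/2)
    v,u=np.mgrid[:h,:w]; z=d["depth"].astype(float)
    P=np.stack([(u-d["cx"])/f*z,(v-d["cy"])/f*z,z],-1)
    M=np.linalg.inv(d["world_to_cam"]); W=P@M[:3,:3].T+M[:3,3]; W[z<=0]=np.nan
    return W
def save(d,n): cv2.imwrite(f"pics/{n}.png",d["img"][:,:,::-1])
E
python3 - <<'E'
from h import *
for n in("top","side","wrist"):
    d=get_image(n); save(d,n+"0"); W=pts(d); np.save(n+".npy",W)
    print(n,d["vfov"],np.linalg.inv(d["world_to_cam"])[:3].round(2).tolist())
a=cv2.imread("pics/top0.png");b=cv2.imread("pics/side0.png")
print(sensors.read_state())
E
```

```text
top 53.93152700281194 [[0.02, -0.98, 0.17, 415.51], [-1.0, -0.03, -0.02, -25.93], [0.03, -0.17, -0.98, 973.73]]
side 50.364451361614826 [[0.79, -0.41, 0.45, 143.8], [-0.61, -0.51, 0.6, -614.48], [-0.02, -0.75, -0.66, 766.6]]
wrist 59.081807161458705 [[0.38, 0.88, 0.28, 176.24], [0.92, -0.36, -0.12, 630.92], [-0.0, 0.3, -0.95, 372.92]]
{'clock': 0.15, 'qpos': array([-1.24582937,  0.62914214,  0.03846945,  1.51811891, -0.02701939,
        0.99629706, -0.01997173]), 'qd': array([ 0.00059666, -0.00233375,  0.00011889, -0.00409328, -0.00039453,
       -0.00051962, -0.0002821 ]), 'tau': array([ 1.29973141e-03, -5.63804662e+01,  1.22751173e+00, -1.93651950e+01,
        1.11464391e-02,  7.46155623e-03, -5.01085850e-06]), 'eef_pos': array([247.39142301, 600.60474729, 247.60141063]), 'tool_rot': array([-3.14014545e+00,  2.91606945e-06,  2.75082683e+00]), 'force': array([ 0.06806916,  0.84492792, -0.47702576]), 'torque': array([-0.02522951, -0.05467398, -0.02852044]), 'gripper_force': 0.0, 'width': 85.13143606195555}
```

View pics/top0.png

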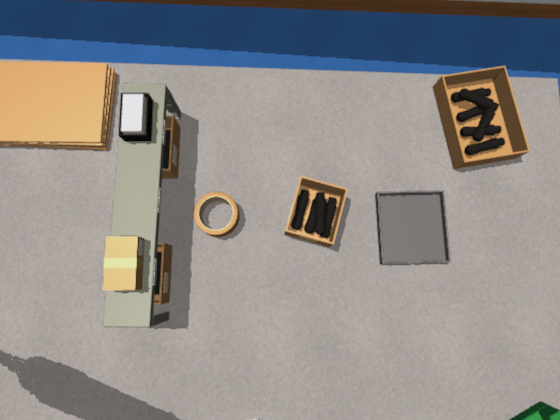

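View pics/side0.png

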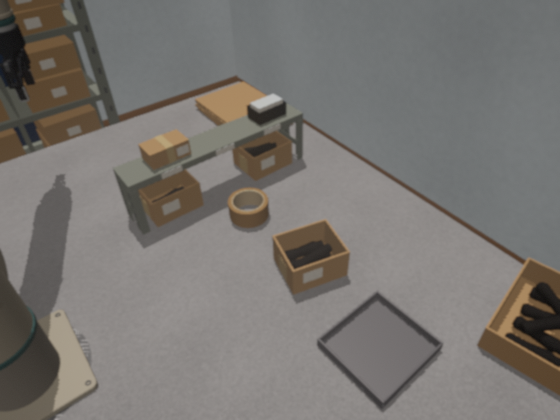

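The top view shows the shelf at columns 105-180, tape at (216,213), loose carton at (317,211) and tray at (412,228). The side view shows the same things, with the row cartons under the shelf.

```bash
cat > m.py <<'E'
from h import *
def comp(W,px,lo,hi,k=3):
    m=((W[...,2]>lo)&(W[...,2]<hi)).astype(np.uint8)
    return m
def rect(P):
    (c,s,a)=cv2.minAreaRect(P[:,:2].astype(np.float32)); return np.round(c,1),np.round(s,1),round(a,2)
def box(W,lo,hi,x0,x1,y0,y1):
    m=(W[...,2]>lo)&(W[...,2]<hi)&(W[...,0]>x0)&(W[...,0]<x1)&(W[...,1]>y0)&(W[...,1]<y1)
    return W[m]
E
python3 - <<'E'
from m import *
W=np.load("top.npy"); S=np.load("side.npy")
for v,u in((213,197),(213,216),(190,297),(211,317),(228,412),(228,378),(200,140),(300,160),(270,164),(150,175),(350,300)): print((u,v),W[v,u].round(1))
for n,V in(("top",W),("side",S)):
    print(n)
    t=W[213,216]
    c=W[211,317]
    for nm,b in(("tape",(40,56,t[0]-75,t[0]+75,t[1]-75,t[1]+75)),("carton",(68,82,c[0]-110,c[0]+110,c[1]-95,c[1]+95)),("shelf",(143,158,150,900,250,560)),("tray",(17,30,300,620,-420,-150)),("rownear",(25,70,200,430,230,370)),("rowfar",(25,70,540,760,230,370))):
        P=box(V,*b)
        if len(P)>20: print(nm,len(P),rect(P),P.min(0).round(1),P.max(0).round(1))
E
```

```text
(197, 213) [561.8 147.2  46. ]
(216, 213) [569.9 110.4   2.6]
(297, 190) [615.5 -76.9  74.7]
(317, 211) [ 573.1 -124.6   51.7]
(412, 228) [ 546.4 -356.9    5.3]
(378, 228) [ 543.9 -274.8    7.6]
(140, 200) [569.2 244.4 147.1]
(160, 300) [369.2 208.1  76.5]
(164, 270) [432.1 206.8  66.4]
(175, 150) [708.  206.4  47.2]
(300, 350) [261.4 -94.8  -2.4]
top
tape 694 (array([564.7, 104.4]), array([98.9, 97.1]), 46.88) [515.   54.7  40.1] [613.5 154.2  53.9]
carton 440 (array([ 574. , -121.7]), array([110. , 130.5]), 75.74) [ 498.7 -189.3   68. ] [650.5 -54.3  80.2]
shelf 3329 (array([573.1, 273.4]), array([498.1,  49.2]), 0.34) [323.9 250.  144.5] [822.3 299.4 157.8]
tray 480 (array([ 540.3, -284.1]), array([267.6, 158.6]), 89.95) [ 461.  -417.8   17. ] [ 619.7 -150.3   30. ]
rownear 35 (array([404.8, 231.8]), array([46.3,  3.3]), 0.22) [381.7 230.2  25.9] [428.  233.5  33.4]
rowfar 101 (array([705.8, 234.3]), array([  8. , 106.3]), 89.84) [652.7 230.2  25.2] [758.9 238.3  43.5]
side
tape 552 (array([563.1, 103.7]), array([98.9, 98.7]), 42.84) [514.5  55.   40. ] [612.4 154.9  53.1]
carton 698 (array([ 574.3, -120.6]), array([114.1, 132.7]), 75.64) [ 497.7 -189.5   68. ] [650.6 -52.1  80.1]
shelf 1123 (array([572.4, 275.2]), array([ 50.2, 500.7]), 90.0) [322.  250.1 144.1] [822.7 300.2 157.9]
tray 748 (array([ 532.6, -300. ]), array([267.2, 151.6]), 73.27) [ 458.9 -419.9   17. ] [ 619.7 -150.3   30. ]
rownear 367 (array([376.4, 273.9]), array([114.9,  84.6]), 5.38) [321.9 230.1  25.2] [429.9 321.2  69.7]
rowfar 575 (array([705. , 275.5]), array([111.5,  87.7]), 1.12) [649.6 230.6  25.1] [759.9 319.8  70. ]
```

```bash
python3 - <<'E'
from m import *
W=np.load("top.npy"); S=np.load("side.npy")
for n,V in(("top",W),("side",S)):
    print(n)
    for nm,b in(("shelf",(143,158,150,900,170,350)),("tray",(15,32,420,680,-460,-255)),("near face",(10,72,300,500,190,217)),("far face",(10,72,600,830,190,217)),("shelfitems near",(165,230,300,560,170,350)),("items far",(165,230,570,830,170,350))):
        P=box(V,*b)
        if len(P)>20: print(nm,len(P),rect(P),P.min(0).round(1),P.max(0).round(1))
# shelf front edge fit (top points)
for V in (W,S):
    P=box(V,144,156,150,900,180,350)
    xs=np.arange(340,800,20); e=[(x,P[abs(P[:,0]-x)<10,1].min()) for x in xs if (abs(P[:,0]-x)<10).sum()>3]
    e=np.array(e); p=np.polyfit(e[:,0],e[:,1],1); print("edge",np.degrees(np.arctan(p[0])),np.polyval(p,573), np.std(e[:,1]-np.polyval(p,e[:,0])))
for nm,r in(("near",(300,500)),("far",(620,830))):
  P=np.vstack([box(S,15,70,*r,190,225)])
  p=np.polyfit(P[:,0],P[:,1],1);print(nm,len(P),np.degrees(np.arctan(p[0])),np.polyval(p,np.mean(P[:,0])),P[:,0].min(),P[:,0].max())
E
```

```text
top
shelf 7859 (array([573. , 251.6]), array([500.6,  92.2]), 0.58) [322.7 204.1 143. ] [823.6 299.4 157.9]
tray 679 (array([ 549.4, -354.4]), array([170.3, 161.7]), 2.91) [ 461.  -438.6   15. ] [ 637.1 -270.1   28.5]
near face 494 (array([407.7, 211.8]), array([168.7,  12.1]), 1.28) [323.5 204.1  10.1] [492.1 216.9  72. ]
far face 447 (array([738., 211.]), array([ 10.7, 171.3]), 89.8) [652.3 205.9  10. ] [823.6 216.6  71.8]
shelfitems near 1998 (array([442.6, 256.3]), array([99.4, 62.5]), 1.16) [392.5 224.1 165. ] [492.8 288.1 196.4]
items far 1395 (array([738.6, 259.4]), array([92.1, 56.6]), 1.83) [691.8 229.8 165.2] [785.2 288.3 197.8]
side
shelf 3385 (array([573.1, 251.4]), array([501.7,  96.6]), 0.52) [322.  202.7 143. ] [824.3 300.2 158. ]
tray 1326 (array([ 548.7, -353.3]), array([172.9, 161.3]), 2.83) [ 458.9 -437.6   15. ] [ 637.8 -269.4   28.8]
near face 1183 (array([407.8, 210.7]), array([170.5,  13.7]), 0.8) [322.6 202.8  10. ] [493.  217.   71.9]
far face 841 (array([736.5, 209.9]), array([ 12.6, 174.5]), 89.8) [649.3 203.8  10. ] [823.8 216.5  72. ]
shelfitems near 1126 (array([442.1, 256. ]), array([ 67.3, 102.7]), 89.98) [390.8 222.4 165.2] [493.5 289.7 196.1]
items far 681 (array([737.9, 258.8]), array([94.1, 60.6]), 2.37) [691.2 226.6 165.1] [785.8 287.3 197.8]
edge 0.5989155922531695 206.60258869827624 0.5750646956929025
edge 0.5069539003681751 205.3962312004908 1.0086862318164966
near 1080 0.18281392752284079 208.81195813541277 322.47894142842244 492.88981358186817
far 774 0.23303629810297588 209.69628347227163 650.6695491981202 822.7821707485487
```

>>> {"api": "send_rows", "payload": {"series": [[45,[0,0,1],[0,0,0]],[45,[0.4,-0.7,0.2],[0,0,0]],[45,[0.5,-0.85,0],[0,0,0]],[45,[0.5,-0.85,0],[0,0,0]],[45,[0.5,-0.85,0],[0,0,0]],[45,[0.5,-0.85,0],[0,0,0]],[45,[0.5,-0.85,0],[0,0,0]],[45,[0.5,-0.85,0],[0,0,0]]]}}

```text
clock: 1.15
eef_pos: [452.2, 251.3, 320.3]
tool_rot: [3.141, -0.0, 2.751]
force: [-0.1, 1.0, -1.3]
width: 44.9
gripper_force: 0.0
```

>>> {"api": "send_rows", "payload": {"series": [[45,[0.4,-0.8,0],[0,0,0]],[45,[0.4,-0.8,0],[0,0,0]],[45,[0.4,-0.8,0],[0,0,0]],[45,[0.4,-0.7,0],[0,0,0]],[45,[0,0,-0.9],[0,0,0]],[45,[0,0,-0.9],[0,0,0]],[45,[0,0,-0.9],[0,0,0]],[45,[0,0,0],[0,0,0]]]}}

```text
clock: 2.15
eef_pos: [544.3, 66.6, 154.9]
tool_rot: [-3.137, -0.008, 2.751]
force: [0.4, -0.6, 1.2]
width: 45.4
gripper_force: 0.0
```

```bash
python3 - <<'E'
from h import *
d=get_image("wrist");save(d,"w1");s=sensors.read_state();print(s["eef_pos"],s["qpos"].round(2))
E
```

```text
[546.65370902  66.82359978 157.51682115] [-0.26  0.61  0.13  1.88 -0.12  0.65  1.12]
```

View pics/w1.png

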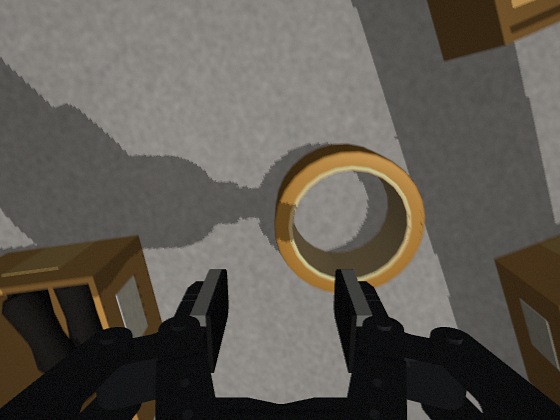

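The wrist view shows the roll at columns 275-424, with the fingers at columns 215 and 345 either side of its near wall, as planned. I'll go down and grip.

>>> {"api": "send_rows", "payload": {"series": [[45,[0,-0.06,-0.7],[0,0,0]],[45,[0,0,-0.7],[0,0,0]],[45,[0,0,-0.5],[0,0,0]],[45,[0,0,-0.29],[0,0,0]],[45,[0,0,0],[0,0,0]],[0,[0,0,0],[0,0,0]],[0,[0,0,0],[0,0,0]],[0,[0,0,0],[0,0,0]]]}}

```text
clock: 3.2
eef_pos: [548.5, 63.5, 28.5]
tool_rot: [3.14, 0.002, 2.751]
force: [0.2, -0.2, 5.7]
width: 10.9
gripper_force: 63.0
```

>>> {"api": "send_rows", "payload": {"series": [[0,[0,0,0],[0,0,0]],[0,[0,0,0],[0,0,0]],[0,[0,0,0.5],[0,0,0]],[0,[0,0,0.8],[0,0,0]],[0,[0,0,0.8],[0,0,0]],[0,[0,0,0.7],[0,0,0]],[0,[0,0,0],[0,0,0]]]}}

```text
clock: 4.08
eef_pos: [549.7, 63.6, 198.7]
tool_rot: [3.138, 0.007, 2.751]
force: [0.2, 0.1, -3.1]
width: 10.7
gripper_force: 63.2
```

>>> {"api": "send_rows", "payload": {"series": [[0,[-0.03,-0.6,0],[0,0,0]],[0,[-0.03,-0.95,0],[0,0,0]],[0,[-0.03,-1,0],[0,0,0]],[0,[-0.03,-1,0],[0,0,0]],[0,[-0.03,-1,0],[0,0,0]],[0,[-0.03,-1,0],[0,0,0]],[0,[-0.03,-1,0],[0,0,0]],[0,[-0.04,-0.7,0],[0,0,0]]]}}

```text
clock: 5.08
eef_pos: [530.6, -374.7, 193.4]
tool_rot: [-3.141, -0.002, 2.748]
force: [0.0, -0.1, -2.5]
width: 10.8
gripper_force: 63.5
```

>>> {"api": "send_rows", "payload": {"series": [[0,[0,-0.3,-0.3],[0,0,0]],[0,[0,0,-0.7],[0,0,0]],[0,[0,0,-0.5],[0,0,0]],[0,[0,0,0],[0,0,0]],[0,[0,0,0],[0,0,0]]]}}

```text
clock: 5.7
eef_pos: [533.2, -388.8, 105.1]
tool_rot: [3.141, 0.0, 2.752]
force: [0.4, -0.8, -1.4]
width: 10.6
gripper_force: 63.6
```

```bash
python3 - <<'E'
from h import *
from m import *
s=sensors.read_state();print(s["eef_pos"],s["qpos"].round(2),s["width"])
d=get_image("side");save(d,"s1")
W=pts(d); P=box(W,15,30,420,680,-460,-255)
E
```

```text
[ 533.20719893 -388.83699921  105.09859406] [ 0.53  0.81  0.09  1.6  -0.1   0.73  1.86] 10.554892782977445
```

View pics/s1.png

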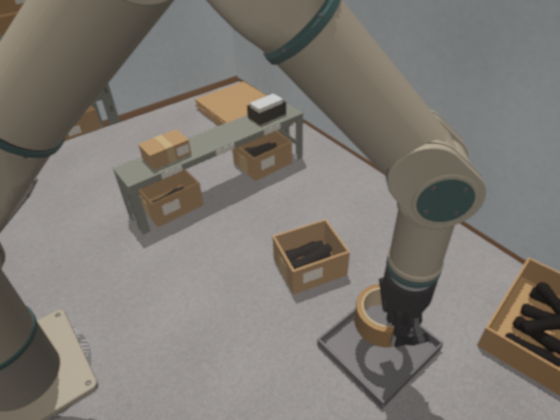

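The side view shows the roll held level over the tray (roll at (378,315), tray at (380,345)). I'll lower and release.

>>> {"api": "send_rows", "payload": {"series": [[0,[0,0,-0.6],[0,0,0]],[0,[0,0,-0.35],[0,0,0]],[0,[0,0,-0.18],[0,0,0]],[0,[0,0,-0.05],[0,0,0]],[0,[0,0,0],[0,0,0]],[0,[0,0,0],[0,0,0]]]}}

```text
clock: 6.5
eef_pos: [533.1, -390.0, 35.0]
tool_rot: [-3.141, 0.002, 2.751]
force: [-0.8, 0.8, -2.1]
width: 10.8
gripper_force: 63.5
```

>>> {"api": "send_rows", "payload": {"series": [[16,[0,0,0],[0,0,0]],[30,[0,0,0],[0,0,0]],[30,[0,0,0],[0,0,0]],[30,[0,0,0.4],[0,0,0]],[30,[0,0,0.8],[0,0,0]],[30,[0,0,0.8],[0,0,0]],[50,[0,0,0.5],[0,0,0]],[50,[0,0,0],[0,0,0]]]}}

```text
clock: 7.5
eef_pos: [534.1, -390.8, 187.3]
tool_rot: [-3.14, 0.006, 2.751]
force: [0.7, -0.2, 0.1]
width: 50.3
gripper_force: 0.0
```

>>> {"api": "send_rows", "payload": {"series": [[40,[0.1,0.6,0],[0,0,0.4]],[40,[0.1,0.8,0],[0,0,0.4]],[40,[0.1,0.8,0],[0,0,0.4]],[40,[0.1,0.8,0],[0,0,0.42]],[40,[0.05,0.65,-0.3],[0,0,0]],[40,[0,0,0],[0,0,0]]]}}

```text
clock: 8.25
eef_pos: [558.6, -165.2, 163.8]
tool_rot: [3.139, -0.005, 2.899]
force: [-1.2, -0.2, -0.3]
width: 39.9
gripper_force: 0.0
```

```bash
python3 - <<'E'
from m import *
s=sensors.read_state();print(s["eef_pos"],s["tool_rot"])
d=get_image("side"); W=pts(d); t=get_image("top"); T=pts(t); w=get_image("wrist"); save(w,"w2"); V=pts(w)
for n,X in(("s",W),("t",T)):
    P=box(X,42,62,470,640,-440,-270); print("tape",n,len(P),rect(P) if len(P)>20 else 0,P[:,2].min(),P[:,2].max())
    P=box(X,69,81,490,655,-195,-45); print("carton",len(P),rect(P))
# heights in carton frame from initial top
a=np.radians(75.7)
for nm,X in(("top0",np.load("top.npy")),("side0",np.load("side.npy")),("wrist",V)):
  D=X-np.array([574,-121,0]); u=D[...,0]*np.cos(a)+D[...,1]*np.sin(a); v=-D[...,0]*np.sin(a)+D[...,1]*np.cos(a)
  for lo in range(-60,-20,6):
    m=(u>lo)&(u<lo+6)&(abs(v)<16); z=X[...,2][m]
    if m.sum(): print(nm,lo,m.sum(),np.percentile(z,[5,50,95]).round(1))
E
```

```text
[ 558.61455451 -165.20206835  163.78421675] [ 3.1387782  -0.00546435  2.89876324]
tape s 1214 (array([ 549.6, -351.4]), array([100.7,  98.8]), 31.88) 42.05320530355584 57.58595212256614
carton 552 (array([ 573.9, -120.6]), array([114.1, 132.3]), 75.3)Traceback (most recent call last):
  File "<stdin>", line 5, in <module>
    return umr_minimum(a, axis, None, out, keepdims, initial, where)
ValueError: zero-size array to reduction operation minimum which has no identity
```

View pics/w2.png

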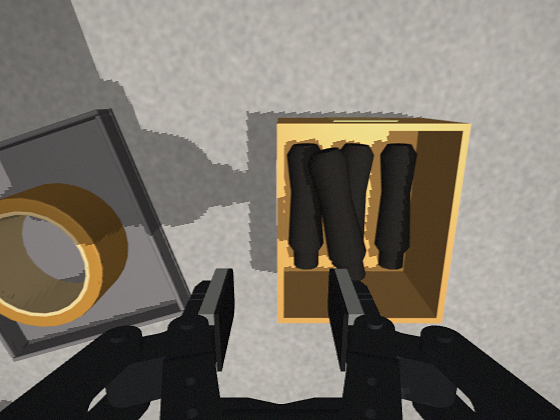

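The wrist view shows the roll flat in the tray (lower left). The carton is at columns 278-470, its outer wall at column 278, with grips next to it.

```bash
python3 - <<'E'
from m import *
w=get_image("wrist"); V=pts(w); a=np.radians(75.5)
for nm,X in(("top0",np.load("top.npy")),("side0",np.load("side.npy")),("wrist",V)):
  D=X-np.array([574,-121,0]); u=D[...,0]*np.cos(a)+D[...,1]*np.sin(a); v=-D[...,0]*np.sin(a)+D[...,1]*np.cos(a)
  for lo in range(-60,-10,6):
    o=[]
    for vlo in range(-64,64,16):
      m=(u>lo)&(u<lo+6)&(v>=vlo)&(v<vlo+16); z=X[...,2][m]
      o.append(int(np.nanmax(z)) if m.sum()>2 else -1)
    print(nm,lo,o)
P=box(V,69,81,470,660,-200,-40); print(rect(P))
E
```

```text
top0 -60 [76, 77, 76, 78, 77, 76, 76, 77]
top0 -54 [77, 77, 76, 76, 78, 77, 77, 77]
top0 -48 [79, 24, 32, 27, 27, 29, 32, 77]
top0 -42 [75, 31, 33, 34, 32, 32, 34, 76]
top0 -36 [77, 33, 35, 32, 33, 50, 55, 77]
top0 -30 [76, 30, 34, 31, 48, 56, 57, 74]
top0 -24 [79, 24, 49, 53, 55, 59, 58, 74]
top0 -18 [78, 51, 56, 57, 56, 57, 56, 76]
top0 -12 [77, 55, 58, 57, 58, 55, 53, 76]
side0 -60 [78, 77, 77, 77, 78, 78, 77, 77]
side0 -54 [77, 77, 77, 77, 80, 77, 78, 76]
side0 -48 [78, -1, -1, -1, -1, -1, -1, 77]
side0 -42 [77, -1, -1, -1, -1, -1, -1, 77]
side0 -36 [76, -1, -1, -1, -1, -1, 54, 77]
side0 -30 [76, -1, -1, -1, 51, 58, 57, -1]
side0 -24 [78, -1, 53, 54, 59, 58, 59, -1]
side0 -18 [76, 51, 57, 56, 57, 57, 57, 75]
side0 -12 [78, 54, 59, 57, 56, 53, 51, 77]
wrist -60 [1, 2, 1, 1, 229, 2, 58, 1]
wrist -54 [76, 76, 76, 76, 229, 76, 76, 76]
wrist -48 [76, 19, 28, 26, 229, 27, 28, 76]
wrist -42 [76, 27, 31, 31, 228, 234, 32, 76]
wrist -36 [76, 29, 32, 189, 208, 235, 51, 75]
wrist -30 [76, 29, 32, 32, 209, 234, 56, 76]
wrist -24 [76, 25, 46, 51, 210, 216, 56, 75]
wrist -18 [45, 46, 54, 206, 206, 56, 57, 75]
wrist -12 [5, 52, 57, 211, 223, 204, 53, 75]
(array([ 572.8, -118.7]), array([110.7, 130.6]), 75.81)
```

>>> {"api": "send_rows", "payload": {"series": [[26,[0.12,-0.13,0],[0,0,-0.08]],[26,[0,0,-0.5],[0,0,0]],[26,[0,0,-0.5],[0,0,0]],[26,[0,0,-0.35],[0,0,0]],[26,[0,0,-0.16],[0,0,0]],[26,[0,0,0],[0,0,0]],[26,[0,0,0],[0,0,0]]]}}

```text
clock: 9.32
eef_pos: [567.5, -179.0, 76.4]
tool_rot: [-3.141, 0.002, 2.885]
force: [-0.2, 0.6, 0.7]
width: 26.0
gripper_force: 0.0
```

>>> {"api": "send_rows", "payload": {"series": [[26,[-0.02,0.1,-0.05],[0,0,0]],[26,[0,0,0],[0,0,0]],[15,[0,0,0],[0,0,0]],[8,[0,0,0],[0,0,0]],[0,[0,0,0],[0,0,0]],[0,[0,0,0],[0,0,0]],[0,[0,0,0],[0,0,0]],[0,[0,0,0],[0,0,0]]]}}

```text
clock: 10.32
eef_pos: [565.6, -172.4, 72.8]
tool_rot: [3.142, 0.0, 2.885]
force: [-1.0, 0.4, 5.1]
width: 2.3
gripper_force: 60.7
```

>>> {"api": "send_rows", "payload": {"series": [[0,[0,0.15,0],[0,0,0.2]],[0,[0.03,0.3,0],[0,0,0.4]],[0,[0.03,0.35,0],[0,0,0.4]],[0,[0.03,0.35,0],[0,0,0.4]],[0,[0.03,0.35,0],[0,0,0.4]],[0,[0.03,0.35,0],[0,0,0.4]],[0,[0.03,0.35,0],[0,0,0.4]],[0,[0.03,0.3,0],[0,0,0.36]]]}}

```text
clock: 11.32
eef_pos: [578.2, -21.3, 72.8]
tool_rot: [-3.141, 0.0, -3.137]
force: [-0.1, -6.1, 5.7]
width: 2.7
gripper_force: 60.9
```

```bash
python3 - <<'E'
from m import *
s=sensors.read_state();print(s["eef_pos"],s["tool_rot"],s["force"])
for n in("side","top"):
    X=pts(get_image(n)); P=box(X,68,78,490,660,-35,120); print(n,len(P), rect(P) if len(P)>20 else 0,P[:,2].mean())
E
```

```text
[578.16150423 -21.28432274  72.76123316] [-3.14088137e+00  4.81769890e-05 -3.13689705e+00] [-0.09195463 -6.0705881   5.71892612]
side 370 (array([571.6,  25.9]), array([129.7, 121.3]), 0.17) 73.39727750714646
top 45 (array([622.2,  85.3]), array([15.4, 37.8]), 68.81) 74.7713911972787
```

>>> {"api": "send_rows", "payload": {"series": [[0,[0.01,0.3,0],[0,0,0.05]],[0,[0.01,0.4,0],[0,0,0]],[0,[0,0.4,0],[0,0,0]],[0,[0,0.4,0],[0,0,0]],[0,[0,0.4,0],[0,0,0]],[0,[0,0.4,0],[0,0,0]],[0,[0,0.3,0],[0,0,0]],[0,[0,0.1,0],[0,0,0]]]}}

```text
clock: 12.42
eef_pos: [578.5, 141.2, 72.8]
tool_rot: [-3.141, -0.001, -3.132]
force: [-1.6, -7.2, 8.4]
width: 2.3
gripper_force: 61.3
```

>>> {"api": "send_rows", "payload": {"series": [[0,[0,0,0],[0,0,0]],[10,[0,0,0],[0,0,0]],[26,[0,0,0],[0,0,0]],[26,[0,0,0],[0,0,0]],[26,[0,0,0.4],[0,0,0]],[26,[0,0,0.5],[0,0,0]],[26,[0,-0.8,0],[0,0,0]],[26,[0,-0.8,0],[0,0,0]]]}}

```text
clock: 13.42
eef_pos: [579.5, 43.5, 126.9]
tool_rot: [3.141, 0.001, -3.133]
force: [0.5, -0.9, -0.1]
width: 25.8
gripper_force: 0.0
```

```bash
python3 - <<'E'
from m import *
s=sensors.read_state();print(s["eef_pos"],s["tool_rot"],s["qpos"].round(2))
d=get_image("side");save(d,"s3")
for n in("side","top"):
    X=pts(get_image(n)); P=box(X,68,78,496,648,115,240); print(n,len(P), rect(P) if len(P)>20 else 0)
E
```

```text
[579.50906978  43.47914787 126.89003222] [ 3.14110863e+00  8.53160642e-04 -3.13317269e+00] [-0.16  0.69  0.06  1.82 -0.07  0.63  1.52]
side 270 (array([572.6, 186.8]), array([105.1, 131.6]), 89.48)
top 28 (array([634.9, 210.5]), array([ 4.1, 26.1]), 0.95)
```

View pics/s3.png

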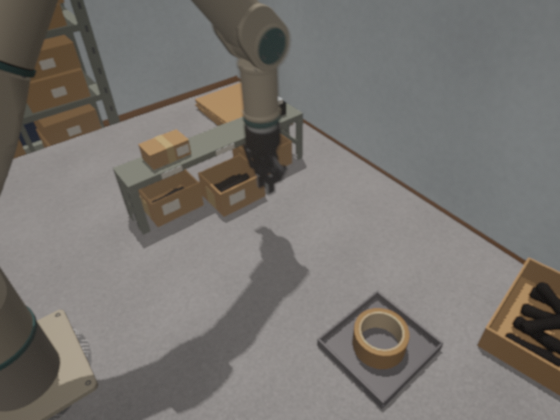

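The side view shows the carton at (233,183) partly in the gap and straight, and the roll in the tray at (381,340). Next I turn the tool so both open fingers can push the face, leaning back.

>>> {"api": "send_rows", "payload": {"series": [[40,[-0.12,-0.5,0.3],[0,0,-1]],[60,[0,-0.5,0.3],[0,0,-1]],[70,[0,0,0.3],[0,0,-1]],[70,[0,0,0],[0,0,-1]],[70,[0,0,0],[0,0,-1]],[70,[0,0,0],[0,0,-1]],[70,[0,0,0],[0,0,-1]],[70,[0,0,0],[0,0,-1]]]}}

```text
clock: 14.58
eef_pos: [572.0, -15.7, 181.0]
tool_rot: [3.141, -0.0, 2.447]
force: [-0.8, -1.3, 0.2]
width: 69.9
gripper_force: 0.0
```

>>> {"api": "send_rows", "payload": {"series": [[70,[0,0,0],[0,0,-1]],[70,[0,0,0],[0,0,-1]],[70,[0,0,0],[0,0,-1]],[70,[0,0,0],[0,0,-1]],[70,[0,0,0],[0,0,-1]],[70,[0,0,0],[0,0,-1]],[70,[0,0,0],[0,0,-1]],[70,[0,0,0],[0,0,-1]]]}}

```text
clock: 15.58
eef_pos: [572.1, -15.6, 181.0]
tool_rot: [3.141, -0.001, 1.748]
force: [0.7, -0.1, 0.8]
width: 70.3
gripper_force: 0.0
```

>>> {"api": "send_rows", "payload": {"series": [[70,[0,0,0],[0,0,-1]],[70,[0,0,0],[0,0,-1]],[70,[0,0,0],[1,0,0]],[70,[0,0,0],[1,0,0]],[70,[0,0,0],[1,0,0]],[70,[0,0,0],[1,0,0]],[70,[0,0,0],[1,0,0]],[70,[0,0,0],[1,0,0]]]}}

```text
clock: 16.58
eef_pos: [572.4, -16.0, 181.4]
tool_rot: [3.137, -0.527, 1.578]
force: [-1.2, -0.4, 0.2]
width: 69.9
gripper_force: 0.0
```

```bash
python3 - <<'E'
from m import *
from scipy.spatial.transform import Rotation as R
s=sensors.read_state();print(s["eef_pos"],s["qpos"].round(2)); print(R.from_euler("xyz",s["tool_rot"]).as_matrix().round(3))
for n in("side","top"):
    X=pts(get_image(n)); P=box(X,68,78,496,648,100,240); print(n,len(P), rect(P) if len(P)>20 else 0)
    for z in (20,40,60):
        F=box(X,z-10,z+10,510,636,125,160); print(z,len(F), (np.polyfit(F[:,0]-572,F[:,1],1).round(3), F[:,0].min(),F[:,0].max()) if len(F)>20 else 0)
E
```

```text
[572.40404621 -16.00189827 181.40339105] [ 0.14  0.71  0.21  1.76 -0.77  1.02  0.84]
[[-0.006  1.     0.001]
 [ 0.864  0.005  0.503]
 [ 0.503  0.004 -0.864]]
side 281 (array([572.2, 187.6]), array([131.5, 104.5]), 1.41)
20 248 (array([7.00000e-03, 1.38474e+02]), np.float64(510.20825219070394), np.float64(635.3668233339131))
40 230 (array([9.00000e-03, 1.38359e+02]), np.float64(510.3015357571523), np.float64(623.8551611745327))
60 227 (array([1.90000e-02, 1.38471e+02]), np.float64(510.10360968206015), np.float64(614.9233307985542))
top 314 (array([573. , 179.3]), array([131. ,  86.5]), 1.55)
20 192 (array([2.20000e-02, 1.47227e+02]), np.float64(510.1160812705858), np.float64(634.8498867612547))
40 170 (array([8.00000e-03, 1.47746e+02]), np.float64(510.42229383705705), np.float64(635.5595138992531))
60 111 (array([7.60000e-02, 1.38718e+02]), np.float64(510.2390005744022), np.float64(635.2890003821058))
```

>>> {"api": "send_rows", "payload": {"series": [[85,[0,0.35,0],[1,0,0]],[85,[0,0.35,0],[1,0,0]],[85,[0,0.35,-0.3],[1,0,0]],[85,[0,0.3,-0.6],[0,0,0]],[85,[0,0.3,-0.6],[0,0,0]],[85,[0,0.1,-0.6],[0,0,0]],[85,[0,0.1,-0.35],[0,0,0]],[85,[0,0,0],[0,0,0]]]}}

```text
clock: 17.68
eef_pos: [571.2, 96.2, 32.8]
tool_rot: [3.139, -0.786, 1.579]
force: [-0.7, 0.3, 0.8]
width: 85.0
gripper_force: 0.0
```

```bash
python3 - <<'E'
from m import *
from scipy.spatial.transform import Rotation as R
s=sensors.read_state();print(s["eef_pos"],s["qpos"].round(2),s["force"]); print(R.from_euler("xyz",s["tool_rot"]).as_matrix().round(3))
d=get_image("top");save(d,"t4")
E
```

```text
[571.17551944  96.1869679   32.78468993] [ 0.24  1.01 -0.07  1.82 -1.06  0.84  1.15] [-0.70517493  0.3064287   0.81845531]
[[-0.006  1.    -0.003]
 [ 0.707  0.006  0.707]
 [ 0.707  0.002 -0.707]]
```

View pics/t4.png

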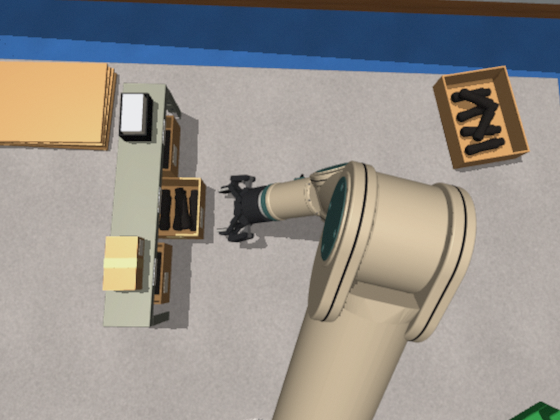

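The top view shows the open fingers at column 232, facing the carton's face at column 203 and centred on it. I'll approach slowly until contact.

>>> {"api": "send_rows", "payload": {"series": [[85,[0,0.25,0],[0,0,0.04]],[85,[0,0.25,0],[0,0,0]],[85,[0,0.2,0],[0,0,0]],[85,[0,0.1,0],[0,0,0]],[85,[0,0,0],[0,0,0]]]}}

```text
clock: 18.35
eef_pos: [572.1, 143.2, 33.8]
tool_rot: [3.135, -0.786, 1.584]
force: [0.4, 0.0, -0.3]
width: 85.0
gripper_force: 0.0
```

```bash
cat > face.py <<'E'
from m import *
s=sensors.read_state();print(s["eef_pos"],s["tool_rot"],s["force"].round(1))
X=pts(get_image("side"))
def f(nm,x0,x1,y0,y1,z0=12,z1=68):
    F=box(X,z0,z1,x0,x1,y0,y1)
    if len(F)<30: print(nm,len(F)); return
    p=np.polyfit(F[:,0],F[:,1],1)
    for _ in range(4):
        r=F[:,1]-np.polyval(p,F[:,0]); F2=F[abs(r-np.median(r))<3]; p=np.polyfit(F2[:,0],F2[:,1],1)
    print(nm,len(F2),"yaw",np.degrees(np.arctan(p[0])).round(2),"y@mid",np.polyval(p,F2[:,0].mean()).round(1),F2[:,0].min().round(),F2[:,0].max().round())
import sys
ye=float(sys.argv[1])
f("near",335,488,195,222); f("far",655,800,195,222); f("carton",508,638,ye-14,ye+14)
f("shelf",330,815,198,214,133,147)
P=box(X,70,80,495,650,ye-15,300); print("rim x",P[:,0].min(),P[:,0].max())
E
python3 face.py 139
```

```text
[572.10034074 143.20079381  33.77364187] [ 3.13523982 -0.78610304  1.58366762] [ 0.4  0.  -0.3]
near 874 yaw 1.18 y@mid 208.4 335.0 488.0
far 104 yaw 1.46 y@mid 208.1 655.0 704.0
carton 188 yaw 0.09 y@mid 150.5 508.0 585.0
shelf 646 yaw 0.57 y@mid 207.6 330.0 705.0
rim x 506.6874974202102 638.7370900637807
```

>>> {"api": "send_rows", "payload": {"series": [[85,[0,0.1,0],[0,0,0]],[85,[0,0.15,0],[0,0,0]],[85,[0,0.15,0],[0,0,0]],[85,[0,0.15,0],[0,0,0]],[85,[0,0.1,0],[0,0,0]],[85,[0,0.05,0],[0,0,0]],[85,[0,0,0],[0,0,0]]]}}

```text
clock: 19.27
eef_pos: [572.0, 185.4, 33.9]
tool_rot: [3.136, -0.787, 1.584]
force: [0.0, -0.1, -0.6]
width: 85.2
gripper_force: 0.0
```

```bash
python3 face.py 192; python3 - <<'E'
from h import *
save(get_image("side"),"s5"); t=get_image("top"); save(t,"t5")
print(sensors.read_state()["qpos"].round(2))
a=cv2.imread("pics/s5.png")[120:270,100:330]; cv2.imwrite("pics/s5c.png",cv2.resize(a,None,fx=3,fy=3))
E
```

```text
[571.9813905  185.42318289  33.92240744] [ 3.13560466 -0.78684874  1.58366561] [ 0.  -0.1 -0.6]
near 876 yaw 1.2 y@mid 208.6 335.0 488.0
far 0
carton 171 yaw 0.11 y@mid 192.8 508.0 588.0
shelf 612 yaw 0.57 y@mid 207.6 330.0 683.0
rim x 506.41074394575946 637.3184484220318
[ 0.21  1.02 -0.27  1.86 -1.08  0.64  1.07]
```

View pics/s5c.png

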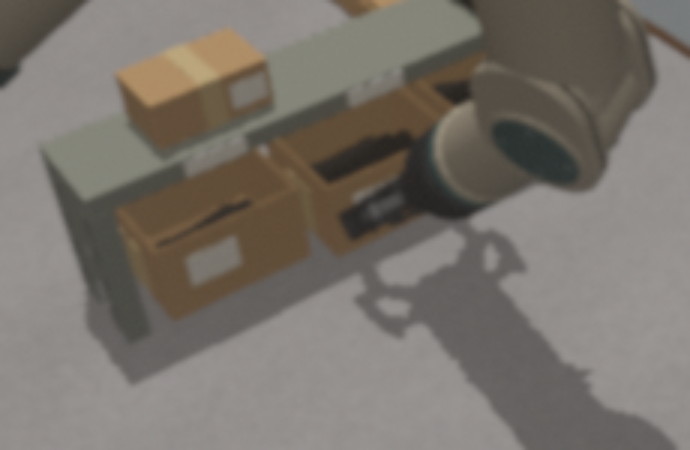

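The crop shows the carton between its neighbours, its face about 14 mm proud, with the fingers on it and clear of the shelf. Now the last short push.

>>> {"api": "send_rows", "payload": {"series": [[85,[0,0.08,0],[0,0,0]],[85,[0,0.08,0],[0,0,0]],[85,[0,0.06,0],[0,0,0]],[85,[0,0.01,0],[0,0,0]],[85,[0,0,0],[0,0,0]]]}}

```text
clock: 20.05
eef_pos: [572.2, 198.7, 33.5]
tool_rot: [3.135, -0.786, 1.583]
force: [1.4, -1.5, -0.4]
width: 85.1
gripper_force: 0.5
```

>>> {"api": "send_rows", "payload": {"series": [[85,[0,-0.2,0],[0,0,0]],[85,[0,-0.5,0],[0,0,0]],[85,[0,-0.8,0],[0,0,0]],[85,[0,-0.9,0.2],[0,0,0]],[85,[0,-0.9,0.2],[0,0,0]],[85,[0,-0.9,0.2],[0,0,0]],[85,[0,-0.5,0.3],[0,0,0]],[85,[0,0,0],[0,0,0]]]}}

```text
clock: 21.05
eef_pos: [572.5, -87.8, 88.0]
tool_rot: [3.133, -0.782, 1.58]
force: [0.2, 0.5, -0.1]
width: 84.8
gripper_force: 0.0
```

```bash
python3 face.py 207; python3 - <<'E'
from h import *
from m import *
s=get_image("side"); save(s,"s6"); t=get_image("top"); save(t,"t6"); T=pts(t)
a=cv2.imread("pics/s6.png")[70:270,90:350]; b=cv2.imread("pics/t6.png")[60:340,80:280]
cv2.imwrite("pics/c6.png",np.hstack([cv2.resize(a,(480,370)),cv2.resize(b,(264,370))]))
for n,X in(("side",pts(s)),("top",T)):
  for nm,x0,x1 in(("near",360,425),("carton",510,635),("far",655,770)):
    P=box(X,70,80,x0,x1,195,215); print(n,nm,len(P),P[:,:2].min(0).round(1) if len(P) else "",P[:,:2].max(0).round(1) if len(P) else "")
  P=box(X,45,62,470,640,-440,-270); print("tape",len(P),rect(P) if len(P)>30 else "")
E
```

```text
[572.53180684 -87.81352515  87.97378439] [ 3.13314729 -0.78196372  1.58017405] [ 0.2  0.5 -0.1]
near 884 yaw 1.15 y@mid 208.5 335.0 488.0
far 589 yaw 0.8 y@mid 208.7 655.0 784.0
carton 696 yaw 0.57 y@mid 206.2 508.0 638.0
shelf 760 yaw 0.56 y@mid 208.0 331.0 814.0
rim x 506.97668951828206 638.9561383375773
side near 87 [361.8 205.2] [424.8 214.6]
side carton 129 [510.  201.8] [634.4 214.6]
side far 101 [655.2 203.4] [767.9 214.5]
tape 1125 (array([ 550.1, -350.8]), array([99.2, 99.3]), 17.86)
top near 75 [362.7 205.6] [423.5 214.5]
top carton 140 [511.2 204. ] [634.5 212.6]
top far 121 [655.1 206.4] [767.3 214.6]
tape 465 (array([ 537.5, -353. ]), array([71.4, 99.3]), 4.63)
```

View pics/c6.png

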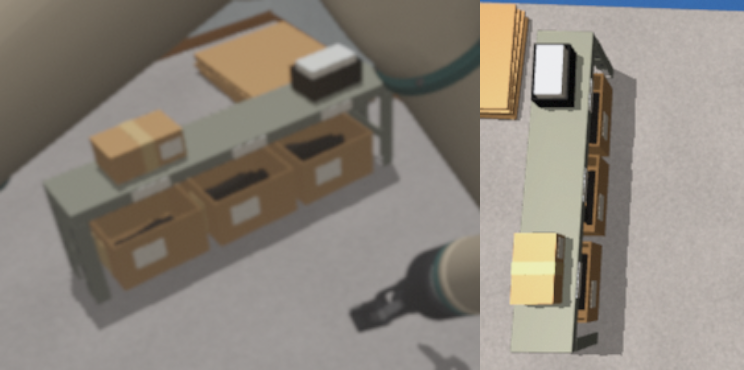

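Everything is in place and straight, with the carton about 1.8 mm proud. I'll give it one small nudge.

>>> {"api": "send_rows", "payload": {"series": [[85,[0,0.5,-0.2],[0,0,0]],[85,[0,0.9,-0.3],[0,0,0]],[85,[0,0.9,-0.3],[0,0,0]],[85,[0,0.9,-0.1],[0,0,0]],[85,[0,0.8,0],[0,0,0]],[85,[0,0.4,0],[0,0,0]],[85,[0,0.15,0],[0,0,0]],[85,[0,0,0],[0,0,0]]]}}

```text
clock: 22.2
eef_pos: [571.6, 189.9, 33.2]
tool_rot: [3.136, -0.786, 1.584]
force: [0.7, -0.1, 0.0]
width: 84.7
gripper_force: 0.0
```

>>> {"api": "send_rows", "payload": {"series": [[85,[0,0.08,0],[0,0,0]],[85,[0,0.07,0],[0,0,0]],[85,[0,0.035,0],[0,0,0]],[85,[0,0,0],[0,0,0]],[85,[0,0,0],[0,0,0]]]}}

```text
clock: 22.82
eef_pos: [572.5, 199.8, 33.4]
tool_rot: [3.135, -0.785, 1.582]
force: [-1.0, -3.3, 1.9]
width: 85.0
gripper_force: 1.8
```

>>> {"api": "send_rows", "payload": {"series": [[85,[0,-0.2,0],[0,0,0]],[85,[0,-0.5,0],[0,0,0]],[85,[0,-0.8,0],[0,0,0]],[85,[0,-0.9,0.2],[0,0,0]],[85,[0,-0.9,0.2],[0,0,0]],[85,[0,-0.9,0.4],[0,0,0]],[85,[0,-0.3,0.6],[0,0,0]],[85,[0,0,0],[0,0,0]]]}}

```text
clock: 23.82
eef_pos: [573.5, -72.8, 119.4]
tool_rot: [3.13, -0.782, 1.584]
force: [0.5, -0.1, -0.1]
width: 85.2
gripper_force: 0.0
```

```bash
python3 face.py 207
```

```text
[573.48026802 -72.75957394 119.42689533] [ 3.1296438  -0.78224361  1.58374825] [ 0.5 -0.1 -0.1]
near 878 yaw 1.11 y@mid 208.4 335.0 488.0
far 569 yaw 0.84 y@mid 208.8 656.0 785.0
carton 692 yaw 0.6 y@mid 207.3 508.0 638.0
shelf 764 yaw 0.56 y@mid 208.1 330.0 815.0
rim x 506.8164758861596 638.6133830213959
```

Within 1 mm and straight; handing in.

```bash
python3 -c "
from cell import ctrl; print(ctrl.finish_job())"
```

```text
the job is handed in; nothing more can be done
None
```

The job is handed in: the tape roll lies flat in the tray, and the carton stands straight in the gap with its face within about 1 mm of the shelf's front edge; nothing else was seen to move.

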